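Lay the tall pipette canister down on the drying deck

ROBOT

A 7-joint arm with a two-finger parallel gripper is mounted at the origin on the work surface. World frame = base frame: x ahead of the robot, y to its left, z up, the work surface at z = 0. Lengths are in m, angles in rad, forces in N, time in s.
With the tool pointing down it reaches from about 0.4 to 0.85 m from the base axis. Payload 10.4 kg.
Tool frame: the origin (TCP) lies at the very end of the fingers, on their centre line; the grasp point (between the pads) lies 19 mm behind it; y points along the fingers, x is the direction in which the jaws open and shut, and the axes are right-handed (so a half turn about y gives the same grasp; the last joint's range is limited). The gripper opens to 87 mm and grips with 3 to 60 N. Pads are 19 mm wide; open, the fingers measure 117 mm over their backs; the gripper's body (75 mm by 190 mm) begins 51 mm behind the grasp point.
Start: joints at [1.133, 0.332, -0.065, 1.46, 0.022, 1.35, -0.088], TCP at [0.252, -0.572, 0.223] pointing down, gripper open.
Joint ranges: [-2.6, 2.6], [-0.5, 2.12], [-1.47, 1.34], [0.16, 2.42], [-1.27, 4.41], [0.06, 2.06], [-2.6, 2.6]. Speed limits (rad/s): [2.22, 2.22, 2.79, 2.79, 3.14, 3.14, 3.14].

INTERFACE

Orientations are given as a unit quaternion [x, y, z, w].
In Python, from bench import readout, vision, r gives the robot as it stands.
- The arm moves only by the tool arm_command, never from a script. Its argument "targets" is a list that holds one entry, the list of rows, each a list of 6 numbers: the shift along the tool's x, y, z in m, then the turn, a rotation vector about the tool's x, y, z in degrees. A call has 1 to 12 rows; each row shifts and turns the commanded pose from where the row before left it, along the tool's axes as they then stand; what a row does not reach is not made up. A row lasts 1/12 s, in which the tool goes at most 41.7 mm and 7.16 degrees, less where a joint would pass 70% of its speed; a pose out of reach is approached as far as the arm can. A call is refused whole if a number of a shift passes 0.0417 or a number of a turn 7.16, either way. A call with a gripper value outside its range is refused whole. "hand" is the opening, from 0 (shut) to 1 (fully open), set as the call begins (left out, the last holds). The fingers move at their own pace and stop on an object; "grip_force" is the grip in N (left out, the last holds). Time passes only in rows, so rows that do not move let the fingers close. It gives the time, the measured TCP pose, the force and the opening at its end, in the units of the state.
- readout.read_state(): the state, without advancing time (a new reading comes with each control period).
- vision.camera(name): name is "side" or "top"; returns a dict with "pixels" (384x512x3 uint8, blue, green, red), "fovy" (degrees; the focal length in pixels is half the picture's height over the tangent of half this angle, whatever the lens; pixels are square), "cx", "cy" (the principal point, pixels), "D" ([k1, k2, p1, p2, k3] as OpenCV has them; the pictures are not rectified), "R" (3x3) and "t" (3): a world point X has camera coordinates R X + t. Camera axes: x right, y down, z forward; pixel columns grow to the right and rows downward; lengths in m; the calibration is good to about 2 mm. A picture is of the moment at which its call begins. There is no depth.
- r.close_job(): hands the job in, once; it reports no verdict.
The state is a dict: "time": time; "joint_positions": joint angles; "joint_vel": joint speeds; "joint_torque": joint torques, N m; "ee_pos": TCP position; "eef_rot": TCP orientation; "ft_force": force on the tool from outside, world axes, zero at the start; "torque": the same for the moment, N m; "width": finger opening in m.
Only numpy, scipy, OpenCV 4.12 (cv2) and the standard library are available. Lean on these libraries where they do the work, as an engineer would, in place of code of your own. Each camera call takes 0.05 s, during which the arm holds its last target.

TASK

Tip the tall open steel canister over onto its side on the low rubber-topped drying deck, using the deck's edge at its foot as the stop, so that it ends lying at rest along the middle of the deck with its mouth pointing away from that edge; then move clear. Push it over with light touches of the fingertips (reaching into its open mouth, they can push it over and then have it lean on them) and ease it down gently all the way. Do not grip it, lift it or let it drop, and leave everything else where it stands.

Things in the scene. Friction and masses are not known exactly. Their poses are not given: they have to be found in the camera images.
- canister: Tall rectangular steel canister, 70 (x) x 100 (y) mm outside, 200 mm tall, wall 3 mm (open mouth 64 x 94 mm, empty down to a heavy 12 mm base), 0.4 to 0.6 kg, mass centre 58 mm up. It stands on the bench, a broad side facing the deck's stop edge and 1 to 9 mm off. Origin: centre of its underside. z: along its length to the mouth; x: towards the deck, the way it must tip (at the start).
- canister_mouth (a point): Centre of the canister's mouth, in the plane of its rim, 200 mm from its underside. Same axes as the canister. While it tips, the canister's deck-side face leans over the deck's upper edge; its foot draws back a little, so that this face pivots on the edge at a line 14 mm from the underside at first, about 25 mm when lying. Pushed freely past balance (35 to 40 degrees) it would fall hard.
- canister_center (a point): Centre of the canister, half-way up (100 mm from its underside). Same axes as the canister.
- deck: Fixed low steel slab with ribbed black rubber top, 250 mm long (x), 200 mm wide (y), top 14 mm above the bench. Origin: at bench level, middle of the 200 mm stop edge. x: level, from the stop edge along the deck, the way the canister must fall; y: along the edge; z up. The canister stands on the bench on the -x side, within 12 mm of the edge's middle; laid down its axis is 49 mm above the bench.
- short_canister: Bystander: rectangular open steel canister, 70 x 100 mm, only 85 mm tall. Origin: centre of its underside. Leave alone.
- reagent_bottle: Bystander: round white closed bottle, 62 mm across, 150 mm tall. Origin: centre of its underside. Leave alone.
- specimen_jar: Bystander: clear jar with lid, 60 mm across, 55 mm tall. Origin: centre of its underside. Leave alone.
- tube_rack: Bystander: white tube rack with capped tubes, 70 x 160 mm, 92 mm tall. Origin: centre of its underside. Leave alone.
- tip_box: Bystander: grey box with clear lid, 85 x 120 mm, 63 mm tall. Origin: centre of its underside. Leave alone.
- beaker: Bystander: clear open beaker, 80 mm across, 100 mm tall. Origin: centre of its underside. Leave alone.
- petri_stack: Bystander: stack of clear dishes, 90 mm across, 32 mm tall. Origin: centre of its underside. Leave alone.
Things that resemble listed ones, but are neither listed nor needed, are in the scene too. Leave any orange or pink look-alike of the canister alone.

How it is judged:
On the way:
1. the canister is tipping towards the deck, leaning 25 to 75 degrees, with its foot still at the stop edge (angle between canister's own z axis and vertical between 0.44 and 1.31 rad and x of canister_mouth in the frame of deck above 0.03 m and x of canister in the frame of deck between -0.08 and 0.02 m), for 0.1 s.
At the end, for the whole second after the job is handed in: The canister lies at rest on its side flat on the deck's top (axis level within 5 degrees), along the deck within 17 degrees, its centre within 50 mm of the deck's centre line, its mouth pointing away from the stop edge and 140 to 250 mm beyond it (angle between canister's own z axis and vertical between 1.48 and 1.66 rad and angle between the z axis of canister and the x axis of deck, either way round below 0.3 rad and x of canister_mouth in the frame of deck between 0.14 and 0.25 m and y of canister_center in the frame of deck between -0.05 and 0.05 m and z of canister_center in the frame of deck between 0.04 and 0.058 m and contact force between canister and deck above 1 N and linear speed of canister below 0.02 m/s and angular speed of canister below 0.1 rad/s); the robot touches nothing.
It fails at once if the canister falls or swings instead of being eased down (faster than 3.5 rad/s) (angular speed of canister above 3.5 rad/s).
It fails at once if the canister is lifted (its underside's centre more than 70 mm, or its centre more than 140 mm, above the bench) (height (world z) of canister above 0.07 m or height (world z) of canister_center above 0.14 m).
It fails at once if the canister is gripped or shoved hard (more than 20 N from the fingers) (contact force between the fingers and canister above 20 N).
It fails at once if a bystander is moved more than 20 mm (distance of any of short_canister, reagent_bottle, specimen_jar, tube_rack, tip_box, beaker, petri_stack from where it was at the start of the episode above 0.02 m).
It also fails if it takes over 58 s, if anything falls off the work surface, if the arm or the gripper's body presses on something with over 40 N, if the wrist force passes 120 N, or if a joint passes its speed limit or range.

## Working session

There is one attempt and no reset: what is moved stays moved. The work goes in short steps, Python scripts to look and compute and a tool call to move; the robot and the scene stay as the last step left them, time stands still between calls to the robot, and variables do not carry over. Pictures are saved under pics/ and viewed, and the job is handed in when it is done.

Besides the shell and the picture viewer there is one more tool, called after "Call:" as a command line: name --argument value ..., lists and objects as JSON in quotes. arm_command: Moves the arm, as the interface text tells. Its arguments: {"type":"object","properties":{"targets":{"type":"array","items":{"type":"array","items":{"type":"array","items":{"type":"number"}}}},"hand":{"type":"number"},"grip_force":{"type":"number"}},"required":["targets"]}

```bash
mkdir -p pics; ls; python3 - <<'E'
from bench import readout, vision, r
import cv2,numpy as np
s=readout.read_state(); print({k:np.round(v,4).tolist() for k,v in s.items()})
for n in("side","top"):
    c=vision.camera(n); cv2.imwrite(f"pics/{n}0.png",c["pixels"])
    np.savez(f"{n}0.npz",**c)
    print(n,c["fovy"],c["cx"],c["cy"],c["D"],np.round(c["R"],4).tolist(),c["t"])
E
```

```text
pics
{'time': 0.0, 'joint_positions': [1.1334, 0.3329, -0.0647, 1.4609, 0.0216, 1.3499, -0.0885], 'joint_vel': [-0.0002, -0.0003, 0.0008, -0.0003, 0.0005, 0.0009, 0.0006], 'joint_torque': [-0.0012, -62.3263, 0.0236, -38.9901, -0.0615, 0.0398, 0.0002], 'ee_pos': [0.2517, -0.5716, 0.2217], 'eef_rot': [-0.592, 0.3868, -0.3859, 0.5925], 'ft_force': [-0.29, -0.3806, 0.0022], 'torque': [0.0206, -0.035, -0.0573], 'width': 0.087}
side 53.01794067473834 257.18124641540095 191.33604573308105 [0.01231363 0.         0.         0.         0.        ] [[0.9569, 0.2901, -0.0154], [0.2034, -0.7069, -0.6775], [-0.2074, 0.6451, -0.7354]] [-0.52186628  0.01118577  1.30608107]
top 50.71246511831714 251.28478362656833 185.98488681766474 [-0.09673248  0.          0.          0.          0.        ] [[0.0163, -0.9998, 0.0139], [-0.9869, -0.0184, -0.1604], [0.1606, -0.0111, -0.987]] [-0.01082318  0.55640055  1.22010653]
```

View pics/side0.png

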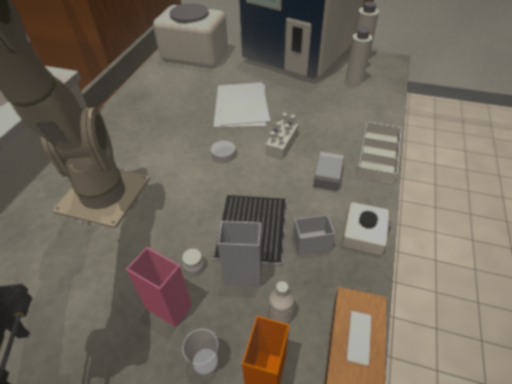

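View pics/top0.png

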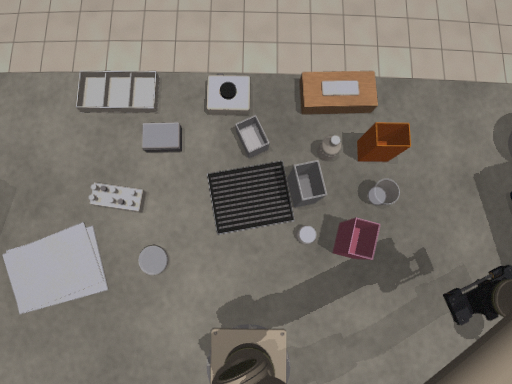

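Candidates for the canister: grey tall one at top (310,180) / side (240,252); short grey one (252,135) / (314,234); pink (357,238) / (158,285); orange (383,142) / (266,352). I choose the tall grey one, which stands at the deck's right-hand edge. A close crop will check it.

```bash
python3 - <<'E'
import cv2
t=cv2.imread("pics/top0.png")[130:260,195:345]; cv2.imwrite("pics/c1.png",cv2.resize(t,None,fx=4.5,fy=4.5,interpolation=cv2.INTER_CUBIC))
t=cv2.imread("pics/side0.png")[185:300,200:320]; cv2.imwrite("pics/c2.png",cv2.resize(t,None,fx=5,fy=5,interpolation=cv2.INTER_CUBIC))
E
```

```text
(no output)
```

View pics/c1.png

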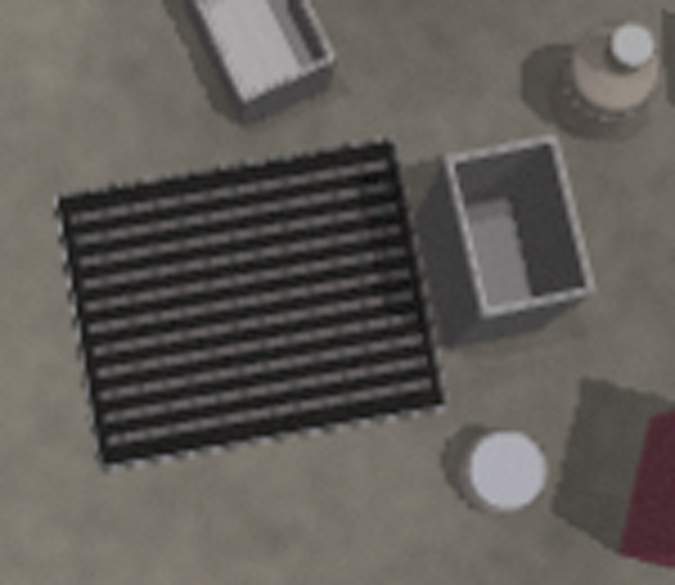

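View pics/c2.png

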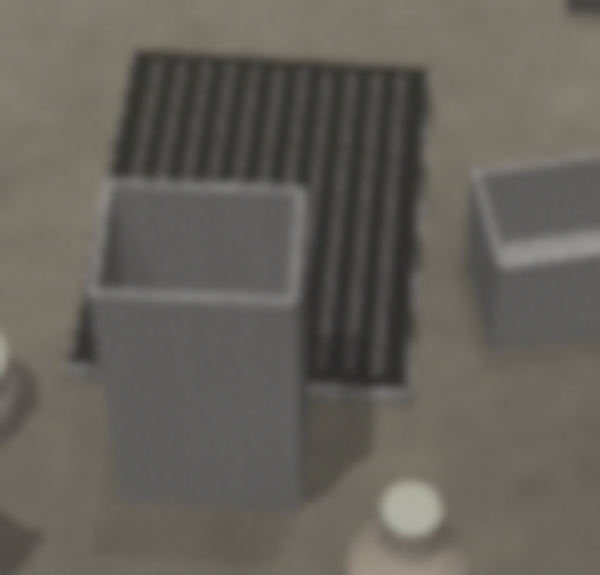

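The crop shows a tall, open grey canister, tall-walled, at the deck's right edge. Its rim corners in the crop are (447,158), (555,138), (592,291) and (487,315). The deck corners are (60,200), (393,145), (442,405) and (103,465).

```bash
cat > h.py <<'E'
import numpy as np,cv2
def K(c):
    f=192/np.tan(np.radians(float(c["fovy"]))/2); return np.array([[f,0,float(c["cx"])],[0,f,float(c["cy"])],[0,0,1]])
def ray(c,uv):
    p=cv2.undistortPoints(np.array(uv,float).reshape(-1,1,2),K(c),np.array(c["D"],float)).reshape(-1,2)
    R=np.array(c["R"]);t=np.array(c["t"])
    return -R.T@t, np.c_[p,np.ones(len(p))]@R
def plane(c,uv,z):
    o,d=ray(c,uv); return o+d*((z-o[2])/d[:,2])[:,None]
def proj(c,X):
    rv=cv2.Rodrigues(np.array(c["R"]))[0]
    return cv2.projectPoints(np.array(X,float).reshape(-1,1,3),rv,np.array(c["t"],float),K(c),np.array(c["D"],float))[0].reshape(-1,2)
E
python3 - <<'E'
from h import *
T=np.load("top0.npz");S=np.load("side0.npz")
cr=lambda a,k,x,y:(np.array(a)+.5)/k-.5+[x,y]
rt=plane(T,cr([(447,158),(555,138),(592,291),(487,315)],4.5,195,130),.2)
rs=plane(S,cr([(107,180),(305,187),(297,300),(95,292)],5,200,185),.2)
d=plane(T,cr([(60,200),(393,145),(442,405),(103,465)],4.5,195,130),.014)
ds=plane(S,cr([(135,52),(425,70),(405,388),(73,368)],5,200,185),.014)
for n,a in(("rimtop",rt),("rimside",rs),("deck",d),("deckside",ds)):
    print(n,np.round(a,4).tolist(),"mean",a.mean(0).round(4),"edges",[round(float(np.linalg.norm(a[i]-a[i-1])),4) for i in range(4)])
E=(d[1]+d[2])/2; x=d[0]+d[3]-d[1]-d[2]; x/=np.linalg.norm(x); print("edge",E,"x",x, np.degrees(np.arctan2(x[1],x[0])))
y=np.array([-x[1],x[0],0])
for a in(rt,rs): print("rim in deck",[( round(float((p-E)@x),4),round(float((p-E)@y),4)) for p in a])
# other things
for n,uv,z in(("bottle",(335,140),.15),("jar",(307,235),.055)): 
    p=plane(T,[uv],z)[0]; print(n,p,(p-E)@x,(p-E)@y)
E
```

```text
rimtop [[0.5931, -0.1164, 0.2], [0.6071, -0.1834, 0.2], [0.5121, -0.2051, 0.2], [0.4962, -0.1407, 0.2]] mean [ 0.5521 -0.1614  0.2   ] edges [0.0998, 0.0684, 0.0975, 0.0663]
rimside [[0.4952, -0.1374, 0.2], [0.5921, -0.1139, 0.2], [0.6078, -0.1803, 0.2], [0.5136, -0.2029, 0.2]] mean [ 0.5522 -0.1586  0.2   ] edges [0.0681, 0.0997, 0.0682, 0.0968]
deck [[0.5978, 0.1385, 0.014], [0.6426, -0.0994, 0.014], [0.4561, -0.1348, 0.014], [0.41, 0.1023, 0.014]] mean [0.5266 0.0016 0.014 ] edges [0.1912, 0.2421, 0.1898, 0.2415]
deckside [[0.4084, 0.1028, 0.014], [0.597, 0.1405, 0.014], [0.6451, -0.0979, 0.014], [0.4581, -0.1387, 0.014]] mean [0.5272 0.0017 0.014 ] edges [0.2465, 0.1923, 0.2433, 0.1915]
edge [ 0.54935995 -0.11711244  0.014     ] x [-0.18790332  0.98218753  0.        ] 100.83044932063481
rim in deck [(-0.0075, -0.0431), (-0.0759, -0.0442), (-0.0794, 0.0532), (-0.0131, 0.0566)]
rim in deck [(-0.0097, 0.057), (-0.0049, -0.0426), (-0.0731, -0.0455), (-0.0776, 0.0512)]
bottle [ 0.68088178 -0.24368144  0.15      ] -0.14902788348207566 -0.10539637492680926
jar [ 0.40643533 -0.17357759  0.055     ] -0.0286033614626112 0.1509887649931145
```

```bash
cat >> h.py <<'E'
from scipy.spatial.transform import Rotation as Rot
YAW=np.radians(102.0)   # tipping direction used
EDGE=np.array([0.5505,-0.1212,0.0])
XD=np.array([np.cos(np.radians(101)),np.sin(np.radians(101)),0]); YD=np.array([-XD[1],XD[0],0])
T_=np.array([np.cos(YAW),np.sin(YAW),0]); Z_=np.array([0,0,1.])
def orient(phi):           # phi deg: pointing dir tilts from down towards -tipdir
    f=np.radians(phi); d=-np.sin(f)*T_-np.cos(f)*Z_
    yc=np.cross(Z_,T_)     # canister y
    return d,yc
def pose(theta,phi,L,sl,yoff=0.0045,sgn=1,p=None):
    th=np.radians(theta); a=np.radians(theta-phi)
    if p is None: p=.014+.011*theta/90
    up=np.sin(th)*T_+np.cos(th)*Z_; n=-np.cos(th)*T_+np.sin(th)*Z_
    P=EDGE+[0,0,.014]+YD*yoff+(.2-L-p)*up+n*(.003+.0095*abs(np.cos(a))+sl)
    d,yc=orient(phi); x=sgn*yc
    return P,Rot.from_matrix(np.c_[x,d,np.cross(x,d)])
def rows(P0,R0,P1,R1,n):
    """n equal-ish rows from pose0 to pose1, tool-frame steps"""
    w=(R0.inv()*R1).as_rotvec()/n
    out=[];R=R0
    for i in range(n):
        out.append(np.r_[R.inv().apply((P1-P0)/n),np.degrees(w)]); R=R*Rot.from_rotvec(w)
    return np.array(out)
E
python3 - <<'E'
from h import *
R0=Rot.from_quat([-0.592, 0.3868, -0.3859, 0.5925]); print(R0.as_matrix().round(3))
P0=np.array([0.2517,-.5716,.2217])
for sgn in(1,-1):
    P,R=pose(0,0,.03,.01,sgn=sgn); print(sgn,R.as_matrix().round(3).tolist(),P.round(4),np.degrees((R0.inv()*R).as_rotvec()).round(2))
    P[2]=.27
    print("dworld",P-P0,"dtool",R0.inv().apply(P-P0).round(4))
T=np.load("top0.npz")
cr=lambda a,k,x,y:(np.array(a)+.5)/k-.5+[x,y]
s=plane(T,cr([(245,105),(335,58),(318,0)],4.5,195,130),.085)
for p in s: print("short rim",p.round(3),((p-EDGE)@XD).round(3),((p-EDGE)@YD).round(3))
for n,uv,z in(("pink",(357,220),.2),("orange",(393,124),.2)): print(n,plane(T,[uv],z))
E
```

```text
[[ 0.403 -0.001  0.915]
 [-0.915  0.001  0.403]
 [-0.001 -1.    -0.   ]]
1 [[-0.978, 0.0, 0.208], [-0.208, 0.0, -0.978], [0.0, -1.0, -0.0]] [ 0.5508 -0.1441  0.17  ] [ 8.0000e-02  1.0176e+02 -5.0000e-02]
dworld [0.29906069 0.42753304 0.0483    ] dtool [-0.2708 -0.048   0.446 ]
-1 [[0.978, 0.0, -0.208], [0.208, 0.0, 0.978], [0.0, -1.0, -0.0]] [ 0.5508 -0.1441  0.17  ] [-5.000e-02 -7.824e+01 -7.000e-02]
dworld [0.29906069 0.42753304 0.0483    ] dtool [-0.2708 -0.048   0.446 ]
short rim [0.652 0.008 0.085] 0.107 -0.125
short rim [ 0.687 -0.053  0.085] 0.041 -0.147
short rim [ 0.728 -0.041  0.085] 0.045 -0.189
pink [[ 0.44264914 -0.28924954  0.2       ]]
orange [[ 0.7185087  -0.40194384  0.2       ]]
```

Call:
arm_command --targets '[[[0, -0.04, 0, 0, 0, 0], [0, -0.04, 0, 0, 0, 0], [-0.015, 0, 0.0248, 0, 0, 0], [-0.015, 0, 0.0248, 0, 0, 0], [-0.015, 0, 0.0248, 0, 0, 0], [-0.015, 0, 0.0248, 0, 0, 0], [-0.015, 0, 0.0248, 0, 0, 0], [-0.015, 0, 0.0248, 0, 0, 0], [-0.015, 0, 0.0248, 0, 0, 0], [-0.015, 0, 0.0248, 0, 0, 0], [-0.015, 0, 0.0248, 0, 0, 0]]]' --hand 0.4

```text
time: 1.02
ee_pos: [0.4022, -0.3571, 0.3023]
eef_rot: [0.592, -0.386, 0.386, -0.592]
ft_force: [0.7, 0.8, -0.2]
width: 0.0356
```

Call:
arm_command --targets '[[[-0.015, 0, 0.0248, 0, 0, 0], [-0.015, 0, 0.0248, 0, 0, 0], [-0.015, 0, 0.0248, 0, 0, 0], [-0.015, 0, 0.0248, 0, 0, 0], [-0.015, 0, 0.0248, 0, 0, 0], [-0.015, 0, 0.0248, 0, 0, 0], [-0.015, 0, 0.0248, 0, 0, 0], [-0.015, 0, 0.0248, 0, 0, 0]]]'

```text
time: 1.68
ee_pos: [0.5354, -0.1675, 0.3023]
eef_rot: [0.592, -0.386, 0.386, -0.592]
ft_force: [0.0, -0.2, 0.0]
width: 0.0349
```

Call:
arm_command --targets '[[[0, 0, 0, 0, -6.5, 0], [0, 0, 0, 0, -6.5, 0], [0, 0, 0, 0, -6.5, 0], [0, 0, 0, 0, -6.5, 0], [0, 0, 0, 0, -6.5, 0], [0, 0, 0, 0, -6.5, 0], [0, 0, 0, 0, -6.5, 0], [0, 0, 0, 0, -6.5, 0], [0, 0, 0, 0, -6.5, 0], [0, 0, 0, 0, -6.5, 0], [0, 0, 0, 0, -6.5, 0], [0, 0, 0, 0, -6.5, 0]]]'

```text
time: 2.68
ee_pos: [0.5348, -0.1687, 0.3022]
eef_rot: [-0.703, -0.074, 0.075, 0.703]
ft_force: [0.1, 1.0, -0.4]
width: 0.0343
```

```bash
cat > go.py <<'E'
import sys
from h import *
from bench import readout
def plan(theta,phi,L,sl,n,sgn=-1,**k):
    s=readout.read_state(); P0=np.array(s["ee_pos"]);R0=Rot.from_quat(s["eef_rot"])
    P,R=pose(theta,phi,L,sl,sgn=sgn,**k)
    print("t",s["time"],"F",np.round(s["ft_force"],1),"dtot tool",R0.inv().apply(P-P0).round(4),"rot",np.degrees((R0.inv()*R).as_rotvec()).round(2))
    for r in rows(P0,R0,P,R,n): print(np.r_[r[:3].round(4),r[3:].round(2)].tolist())
E
python3 - <<'E'
from go import *
plan(90,45,.03,.06,14)
E
```

```text
t 2.6833 F [ 0.1  1.  -0.4] dtot tool [0.0212 0.2185 0.1882] rot [-45.02   0.1    0.  ]
[0.0015, 0.0156, 0.0134, -3.22, 0.01, 0.0]
[0.0015, 0.0148, 0.0143, -3.22, 0.01, 0.0]
[0.0015, 0.014, 0.0151, -3.22, 0.01, 0.0]
[0.0015, 0.0131, 0.0159, -3.22, 0.01, 0.0]
[0.0015, 0.0122, 0.0166, -3.22, 0.01, 0.0]
[0.0015, 0.0113, 0.0172, -3.22, 0.01, 0.0]
[0.0015, 0.0103, 0.0178, -3.22, 0.01, 0.0]
[0.0015, 0.0093, 0.0184, -3.22, 0.01, 0.0]
[0.0015, 0.0082, 0.0189, -3.22, 0.01, 0.0]
[0.0015, 0.0072, 0.0193, -3.22, 0.01, 0.0]
[0.0015, 0.0061, 0.0197, -3.22, 0.01, 0.0]
[0.0015, 0.0049, 0.02, -3.22, 0.01, 0.0]
[0.0015, 0.0038, 0.0202, -3.22, 0.01, 0.0]
[0.0015, 0.0027, 0.0204, -3.22, 0.01, 0.0]
```

Call:
arm_command --targets '[[[0.0025, 0, 0.0235, 0, 0, 0], [0.0025, 0, 0.0235, 0, 0, 0], [0.0025, 0, 0.0235, 0, 0, 0], [0.0025, 0, 0.0235, 0, 0, 0], [0.0025, 0, 0.0235, -6, 0, 0], [0.0025, 0, 0.0235, -6, 0, 0], [0.0025, 0, 0.0235, -6, 0, 0], [0.0025, 0, 0.0235, -6, 0, 0], [0, 0, 0, -7, 0, 0], [0, 0, 0, -7, 0, 0], [0, 0, 0, -7, 0, 0]]]'

```text
time: 3.6
ee_pos: [0.517, 0.0188, 0.2891]
eef_rot: [0.92, 0.097, -0.038, -0.378]
ft_force: [0.4, -1.2, -0.6]
width: 0.0347
```

```bash
python3 - <<'E'
from go import *
plan(90,45,.03,.06,8)
print(np.round(readout.read_state()["joint_positions"],3))
E
```

```text
t 3.6 F [ 0.4 -1.2 -0.6] dtot tool [-0.0016  0.1435  0.1469] rot [ 0.35 -0.23  0.08]
[-0.0002, 0.0179, 0.0184, 0.04, -0.03, 0.01]
[-0.0002, 0.018, 0.0183, 0.04, -0.03, 0.01]
[-0.0002, 0.018, 0.0183, 0.04, -0.03, 0.01]
[-0.0002, 0.018, 0.0183, 0.04, -0.03, 0.01]
[-0.0002, 0.018, 0.0183, 0.04, -0.03, 0.01]
[-0.0001, 0.018, 0.0183, 0.04, -0.03, 0.01]
[-0.0001, 0.018, 0.0183, 0.04, -0.03, 0.01]
[-0.0001, 0.018, 0.0183, 0.04, -0.03, 0.01]
[ 0.098  0.245 -0.796  1.721  0.85   1.692 -0.604]
```

Reachable so far. I'll go down to just above the final pose as a test.

Call:
arm_command --targets '[[[0, 0.018, 0.0183, 0, 0, 0], [0, 0.018, 0.0183, 0, 0, 0], [0, 0.018, 0.0183, 0, 0, 0], [0, 0.018, 0.0183, 0, 0, 0], [0, 0.018, 0.0183, 0, 0, 0], [0, 0.018, 0.0183, 0, 0, 0], [0, 0.018, 0.0183, 0, 0, 0], [0, 0, 0, 0, 0, 0]]]'

```text
time: 4.27
ee_pos: [0.5141, 0.018, 0.1038]
eef_rot: [0.919, 0.093, -0.042, -0.38]
ft_force: [-0.5, -0.4, -0.4]
width: 0.0349
```

```bash
python3 - <<'E'
from go import *
from bench import vision
print(np.round(readout.read_state()["joint_positions"],3))
a=[cv2.resize(vision.camera(n)["pixels"],(400,300)) for n in("side","top")]
cv2.imwrite("pics/p1.png",np.hstack(a))
plan(90,45,.03,.06,1)
E
```

```text
[ 0.03   0.487 -0.742  1.885  0.976  1.512 -0.906]
t 4.3667 F [0.5 0.2 0.9] dtot tool [0.0001 0.0168 0.0179] rot [ 0.01 -0.08 -0.23]
[0.0001, 0.0168, 0.0179, 0.01, -0.08, -0.23]
```

View pics/p1.png

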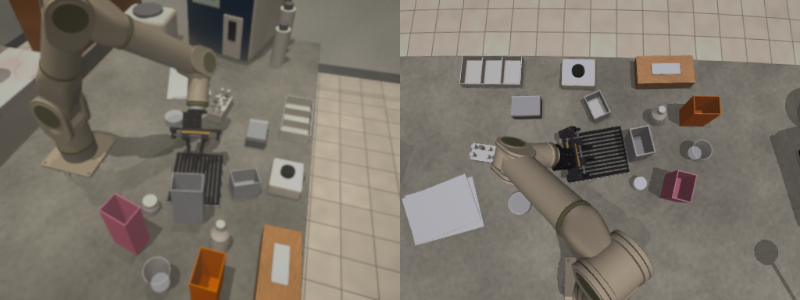

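The picture shows the tilted tool over the deck (side 195,135; top 565,150), clear of the short canister, tube rack and petri stack. The final pose is reachable, so I go back up and over to the mouth.

Call:
arm_command --targets '[[[0, -0.018, -0.0183, 0, 0, 0], [0, -0.018, -0.0183, 0, 0, 0], [0, -0.018, -0.0183, 0, 0, 0], [0, -0.018, -0.0183, 0, 0, 0], [0, -0.018, -0.0183, 0, 0, 0], [0, -0.018, -0.0183, 0, 0, 0], [0, -0.018, -0.0183, 0, 0, 0], [0, 0, 0, 7.1, 0, 0], [0, 0, 0, 7.1, 0, 0], [0, 0, 0, 7.1, 0, 0], [0, 0, 0, 7.1, 0, 0], [0, 0, 0, 7.1, 0, 0]]]'

```text
time: 5.37
ee_pos: [0.5174, 0.0188, 0.292]
eef_rot: [0.758, 0.082, -0.064, -0.644]
ft_force: [0.2, -0.4, -0.9]
width: 0.0348
```

```bash
python3 - <<'E'
from go import *
plan(0,0,-.03,.017,7)
E
```

```text
t 5.3667 F [ 0.2 -0.4 -0.9] dtot tool [-0.0015  0.0892 -0.161 ] rot [ 9.31 -0.11  0.43]
[-0.0002, 0.0127, -0.023, 1.33, -0.02, 0.06]
[-0.0002, 0.0122, -0.0233, 1.33, -0.02, 0.06]
[-0.0002, 0.0117, -0.0236, 1.33, -0.02, 0.06]
[-0.0002, 0.0111, -0.0238, 1.33, -0.02, 0.06]
[-0.0002, 0.0106, -0.0241, 1.33, -0.02, 0.06]
[-0.0002, 0.01, -0.0243, 1.33, -0.02, 0.06]
[-0.0002, 0.0094, -0.0245, 1.33, -0.02, 0.06]
```

Call:
arm_command --targets '[[[0, 0, 0, 4.7, 0, 0.2], [0, 0, 0, 4.7, 0, 0.2], [0, 0, -0.0245, 0, 0, 0], [0, 0, -0.0245, 0, 0, 0], [0, 0, -0.0245, 0, 0, 0], [0, 0, -0.0245, 0, 0, 0], [0, 0, -0.0245, 0, 0, 0], [0, 0, -0.0245, 0, 0, 0], [-0.0015, 0, -0.0245, 0, 0, 0], [0, 0.02, 0, 0, 0, 0], [0, 0.02, 0, 0, 0, 0], [0, 0, 0, 0, 0, 0]]]'

```text
time: 6.37
ee_pos: [0.5485, -0.1508, 0.2469]
eef_rot: [0.704, 0.069, -0.076, -0.703]
ft_force: [-1.2, -0.2, 0.1]
width: 0.0349
```

```bash
cat > snap.py <<'E'
import sys
from h import *
from bench import vision,readout
def snap(n):
    T=vision.camera("top");S=vision.camera("side")
    np.savez("top.npz",**T);np.savez("side.npz",**S)
    t=cv2.resize(T["pixels"][110:260,190:350],None,fx=2.5,fy=2.5,interpolation=cv2.INTER_CUBIC)
    s=cv2.resize(S["pixels"][140:290,170:330],None,fx=2.5,fy=2.5,interpolation=cv2.INTER_CUBIC)
    cv2.imwrite(f"pics/{n}.png",np.hstack([s,t]))
E
python3 - <<'E'
from go import *
from snap import *
plan(0,0,0.035,.017,3); snap("p2")
E
```

```text
t 6.3667 F [-1.2 -0.2  0.1] dtot tool [ 0.0043  0.0819 -0.0008] rot [ 0.06 -0.23 -0.51]
[0.0014, 0.0273, -0.0003, 0.02, -0.08, -0.17]
[0.0014, 0.0273, -0.0003, 0.02, -0.08, -0.17]
[0.0013, 0.0273, -0.0003, 0.02, -0.08, -0.17]
```

View pics/p2.png

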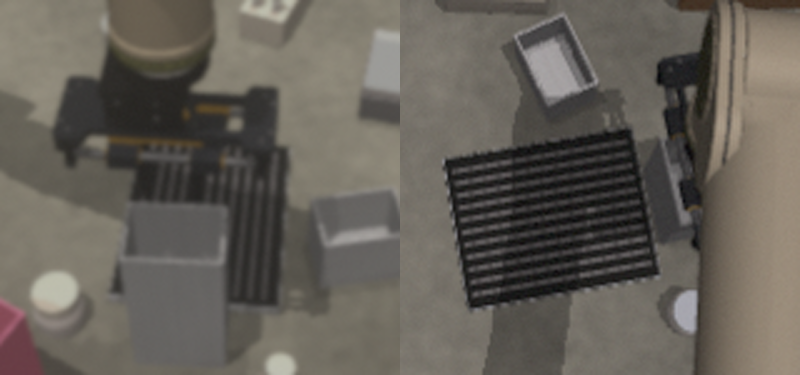

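```bash
python3 - <<'E'
from h import *
from bench import readout
S=np.load("side.npz"); s=readout.read_state(); P=np.array(s["ee_pos"]);R=Rot.from_quat(s["eef_rot"]).as_matrix()
w=.0175
pts=[P,P+R[:,0]*w,P-R[:,0]*w,P-R[:,1]*.07,P-R[:,1]*.07+R[:,0]*.095,P-R[:,1]*.07-R[:,0]*.095]
im=S["pixels"].copy(); x0,y0,k=180,130,6
im=cv2.resize(im[y0:y0+100,x0:x0+120],None,fx=k,fy=k,interpolation=cv2.INTER_CUBIC)
for q in proj(S,pts): cv2.circle(im,(int((q[0]+.5-x0)*k),int((q[1]+.5-y0)*k)),4,(0,0,255),1)
cv2.imwrite("pics/p3.png",im)
E
```

```text
(no output)
```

View pics/p3.png

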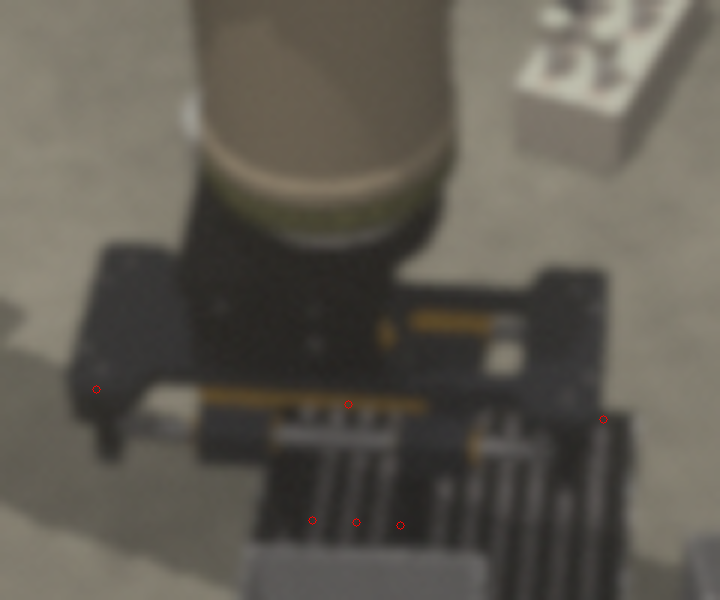

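The side view shows the gripper above the mouth. The projected TCP is at crop (356,522), just above the rim's front edge, which fits being centred over the opening. I enter.

Call:
arm_command --targets '[[[0.004, 0.02, 0, 0, 0, 0], [0, 0.02, 0, 0, 0, 0], [0, 0.015, 0, 0, 0, 0], [0, 0.015, 0, 0, 0, 0], [0, 0.01, 0, 0, 0, 0], [0, 0, 0, 0, 0, 0]]]'

```text
time: 6.97
ee_pos: [0.5529, -0.1499, 0.1681]
eef_rot: [0.704, 0.07, -0.075, -0.703]
ft_force: [-0.7, 0.2, -0.7]
width: 0.0346
```

```bash
python3 - <<'E'
from go import *
from snap import *
plan(0,0,0.033,.0,3);plan(25,0,0.033,.0,12); snap("p4")
E
```

```text
t 6.9667 F [-0.7  0.2 -0.7] dtot tool [-0.0009  0.0011  0.0161] rot [ 0.09 -0.23 -0.43]
[-0.0003, 0.0004, 0.0054, 0.03, -0.08, -0.14]
[-0.0003, 0.0004, 0.0054, 0.03, -0.08, -0.14]
[-0.0003, 0.0004, 0.0054, 0.03, -0.08, -0.14]
t 6.9667 F [-0.7  0.2 -0.7] dtot tool [-0.0011  0.0131  0.0815] rot [ 0.09 -0.23 -0.43]
[-0.0001, 0.0011, 0.0068, 0.01, -0.02, -0.04]
[-0.0001, 0.0011, 0.0068, 0.01, -0.02, -0.04]
[-0.0001, 0.0011, 0.0068, 0.01, -0.02, -0.04]
[-0.0001, 0.0011, 0.0068, 0.01, -0.02, -0.04]
[-0.0001, 0.0011, 0.0068, 0.01, -0.02, -0.04]
[-0.0001, 0.0011, 0.0068, 0.01, -0.02, -0.04]
[-0.0001, 0.0011, 0.0068, 0.01, -0.02, -0.04]
[-0.0001, 0.0011, 0.0068, 0.01, -0.02, -0.04]
[-0.0001, 0.0011, 0.0068, 0.01, -0.02, -0.04]
[-0.0001, 0.0011, 0.0068, 0.01, -0.02, -0.04]
[-0.0001, 0.0011, 0.0068, 0.01, -0.02, -0.04]
[-0.0001, 0.0011, 0.0068, 0.01, -0.02, -0.04]
```

View pics/p4.png

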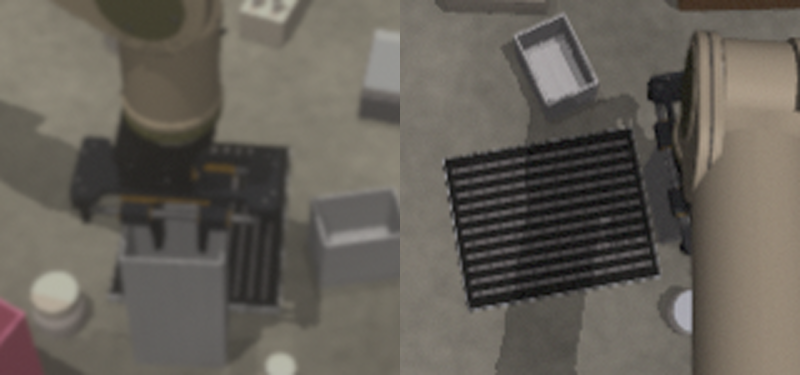

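The fingers are inside the mouth (side crop 160–215, 240). Now a gentle push in the tipping direction.

Call:
arm_command --targets '[[[0, 0, 0.003, 0, 0, 0], [0, 0, 0.003, 0, 0, 0], [0, 0, 0.003, 0, 0, 0], [0, 0, 0.003, 0, 0, 0], [0, 0, 0.003, 0, 0, 0], [0, 0, 0.003, 0, 0, 0], [0, 0, 0.003, 0, 0, 0], [0, 0, 0.002, 0, 0, 0]]]'

```text
time: 7.73
ee_pos: [0.5484, -0.1272, 0.1682]
eef_rot: [0.704, 0.07, -0.075, -0.702]
ft_force: [-0.5, -0.9, 0.1]
width: 0.0349
```

Call:
arm_command --targets '[[[0, 0.0005, 0.003, 0, 0, 0], [0, 0.0005, 0.003, 0, 0, 0], [0, 0.0005, 0.003, 0, 0, 0], [0, 0.0005, 0.003, 0, 0, 0], [0, 0, 0, 0, 0, 0]]]'

```text
time: 8.15
ee_pos: [0.5458, -0.115, 0.166]
eef_rot: [0.704, 0.07, -0.075, -0.703]
ft_force: [0.0, -0.9, 0.7]
width: 0.0354
```

```bash
python3 - <<'E'
from go import *
from snap import *
plan(10,0,0.033,.0,1);plan(25,0,0.033,.0,1); snap("p5")
E
```

```text
t 8.15 F [ 0.  -0.9  0.7] dtot tool [-0.0012  0.0004  0.0073] rot [ 0.08 -0.22 -0.41]
[-0.0012, 0.0004, 0.0073, 0.08, -0.22, -0.41]
t 8.15 F [ 0.  -0.9  0.7] dtot tool [-0.0013  0.0112  0.0459] rot [ 0.08 -0.22 -0.41]
[-0.0013, 0.0112, 0.0459, 0.08, -0.22, -0.41]
```

View pics/p5.png

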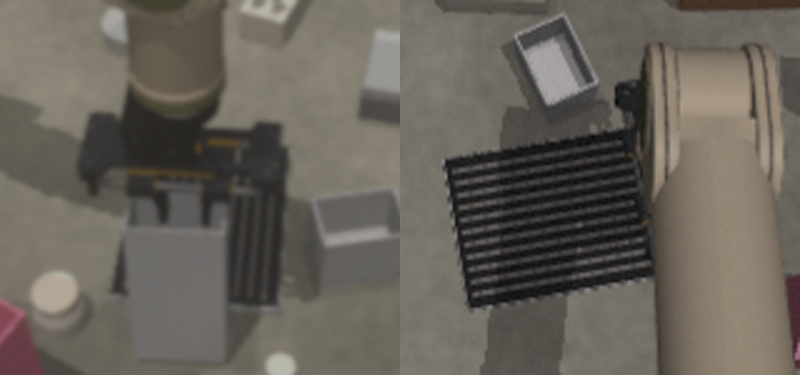

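It is tipping (rear rim rose to side crop y≈230), with forces under 1 N. I continue, leaning the tool a little.

```bash
python3 - <<'E'
from go import *
s=readout.read_state(); P0=np.array(s["ee_pos"]);R0=Rot.from_quat(s["eef_rot"])
def seq(w):
    global P0,R0
    for (th,ph,L,sl,n) in w:
        P,R=pose(th,ph,L,sl,sgn=-1)
        print(th,ph)
        for r in rows(P0,R0,P,R,n)[[0,-1]]: print(np.r_[r[:3].round(4),r[3:].round(2)].tolist(),"x",n)
        P0,R0=P,R
seq([(15,-4,.033,0,6),(22,-8,.032,0,6),(28,-10,.031,0,6)])
E
```

```text
15 -4
[-0.0002, 0.0005, 0.0036, 0.68, -0.04, -0.07] x 6
[-0.0002, 0.0007, 0.0035, 0.68, -0.04, -0.07] x 6
22 -8
[-0.0, 0.001, 0.0031, 0.67, -0.0, 0.0] x 6
[-0.0, 0.0012, 0.003, 0.67, -0.0, 0.0] x 6
28 -10
[0.0, 0.0013, 0.0024, 0.33, 0.0, -0.0] x 6
[0.0, 0.0014, 0.0024, 0.33, 0.0, -0.0] x 6
```

Call:
arm_command --targets '[[[-0.0002, 0.0006, 0.0035, 0.68, 0, 0], [-0.0002, 0.0006, 0.0035, 0.68, 0, 0], [-0.0002, 0.0006, 0.0035, 0.68, 0, 0], [-0.0002, 0.0006, 0.0035, 0.68, 0, 0], [-0.0002, 0.0006, 0.0035, 0.68, 0, 0], [-0.0002, 0.0006, 0.0035, 0.68, 0, 0]]]'

```text
time: 8.75
ee_pos: [0.5404, -0.0952, 0.1631]
eef_rot: [-0.678, -0.067, 0.077, 0.728]
ft_force: [-0.2, -0.2, -0.3]
width: 0.035
```

Call:
arm_command --targets '[[[0, 0.0011, 0.003, 0.67, 0, 0], [0, 0.0011, 0.003, 0.67, 0, 0], [0, 0.0011, 0.003, 0.67, 0, 0], [0, 0.0011, 0.003, 0.67, 0, 0], [0, 0.0011, 0.003, 0.67, 0, 0], [0, 0.0011, 0.003, 0.67, 0, 0], [0, 0, 0, 0, 0, 0]]]'

```text
time: 9.33
ee_pos: [0.5366, -0.077, 0.1581]
eef_rot: [-0.652, -0.064, 0.079, 0.751]
ft_force: [-0.5, -0.1, 0.4]
width: 0.0347
```

```bash
python3 - <<'E'
from go import *
from snap import *
plan(22,-8,0.032,.0,1);plan(28,-10,0.031,.0,1); snap("p6")
E
```

```text
t 9.3333 F [-0.5 -0.1  0.4] dtot tool [-0.0001 -0.0003  0.0003] rot [-0.08 -0.33 -0.37]
[-0.0001, -0.0003, 0.0003, -0.08, -0.33, -0.37]
t 9.3333 F [-0.5 -0.1  0.4] dtot tool [-0.0001  0.0076  0.0149] rot [ 1.92 -0.33 -0.36]
[-0.0001, 0.0076, 0.0149, 1.92, -0.33, -0.36]
```

View pics/p6.png

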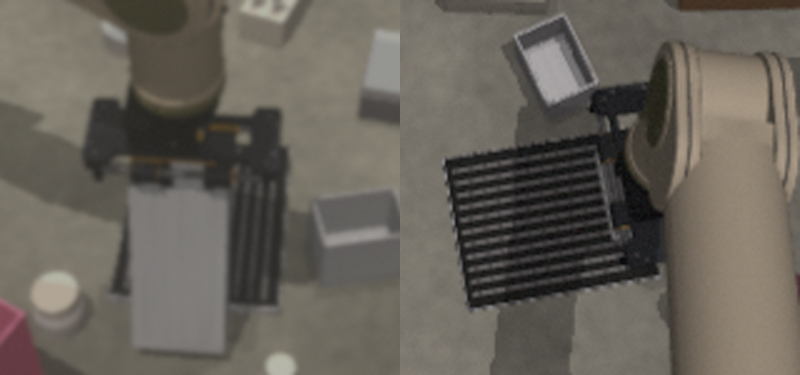

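```bash
cat >> h.py <<'E'
def vplane(c,uv,yo=.0045):
    o,d=ray(c,uv); k=(yo-(o-EDGE)@YD)/(d@YD); X=o+d*k[:,None]
    return np.c_[(X-EDGE)@XD,X[:,2]].round(4)
def backang(c,crop,x0=170,y0=140,k=2.5):
    q=(np.array(crop,float)+.5)/k-.5+[x0,y0]; X=vplane(c,q); v=X[0]-X[1]
    return X,np.linalg.norm(v),np.degrees(np.arctan2(v[0],v[1]))
E
python3 - <<'E'
from h import *
S=np.load("side.npz"); print(backang(S,[(180.5,186),(180,352)]))
th=np.radians(22);print("model rim",(.2-.0167)*np.sin(th)-.07*np.cos(th),.014+(.2-.0167)*np.cos(th)+.07*np.sin(th))
E
```

```text
(array([[ 0.003 ,  0.2214],
       [-0.0692,  0.024 ]]), np.float64(0.2101894383645382), np.float64(20.09023613681847))
model rim 0.0037625187534615634 0.21017526208120602
```

θ ≈ 20–22°, agreeing with the model. On through the balance point with small steps.

```bash
cat >> go.py <<'E'
def seq(w,**k):
    s=readout.read_state(); P0=np.array(s["ee_pos"]);R0=Rot.from_quat(s["eef_rot"])
    for (th,ph,L,sl,n) in w:
        P,R=pose(th,ph,L,sl,sgn=-1,**k)
        print(th,ph,P.round(4))
        for r in rows(P0,R0,P,R,n)[[0,-1]]: print(np.r_[r[:3].round(4),r[3:].round(2)].tolist(),"x",n)
        P0,R0=P,R
E
python3 - <<'E'
from go import *
seq([(28,-10,.031,0,6),(34,-11,.03,0,8),(40,-6,.03,0,10),(46,0,.03,0,10)])
E
```

```text
28 -10 [ 0.5332 -0.0615  0.1528]
[-0.0, 0.0013, 0.0025, 0.33, -0.05, -0.06] x 6
[-0.0, 0.0014, 0.0025, 0.33, -0.05, -0.06] x 6
34 -11 [ 0.5301 -0.0469  0.1453]
[-0.0, 0.0012, 0.0017, 0.12, -0.0, 0.0] x 8
[-0.0, 0.0013, 0.0017, 0.12, -0.0, 0.0] x 8
40 -6 [ 0.5274 -0.0342  0.1359]
[-0.0, 0.0012, 0.0011, -0.5, 0.0, -0.0] x 10
[-0.0, 0.0011, 0.0012, -0.5, 0.0, -0.0] x 10
46 0 [ 0.525  -0.0228  0.1254]
[0.0, 0.0012, 0.0011, -0.6, -0.0, -0.0] x 10
[0.0, 0.0011, 0.0012, -0.6, -0.0, -0.0] x 10
```

Call:
arm_command --targets '[[[0, 0.0013, 0.0025, 0.33, 0, 0], [0, 0.0013, 0.0025, 0.33, 0, 0], [0, 0.0013, 0.0025, 0.33, 0, 0], [0, 0.0013, 0.0025, 0.33, 0, 0], [0, 0.0013, 0.0025, 0.33, 0, 0], [0, 0.0013, 0.0025, 0.33, 0, 0]]]'

```text
time: 9.93
ee_pos: [0.5334, -0.0613, 0.1529]
eef_rot: [-0.64, -0.063, 0.081, 0.762]
ft_force: [-0.6, -0.3, -1.5]
width: 0.0348
```

Call:
arm_command --targets '[[[0, 0.0012, 0.0017, 0.12, 0, 0], [0, 0.0012, 0.0017, 0.12, 0, 0], [0, 0.0012, 0.0017, 0.12, 0, 0], [0, 0.0012, 0.0017, 0.12, 0, 0], [0, 0.0012, 0.0017, 0.12, 0, 0], [0, 0.0012, 0.0017, 0.12, 0, 0], [0, 0.0012, 0.0017, 0.12, 0, 0], [0, 0.0012, 0.0017, 0.12, 0, 0]]]'

```text
time: 10.6
ee_pos: [0.5303, -0.0466, 0.1459]
eef_rot: [-0.633, -0.062, 0.081, 0.767]
ft_force: [-0.6, 0.2, 0.2]
width: 0.0347
```

```bash
python3 - <<'E'
from go import *
from snap import *
plan(34,-11,.03,.0,1); snap("p7")
E
```

```text
t 10.6 F [-0.6  0.2  0.2] dtot tool [-0.0002  0.0005 -0.0003] rot [ 0.05 -0.33 -0.34]
[-0.0002, 0.0005, -0.0003, 0.05, -0.33, -0.34]
```

View pics/p7.png

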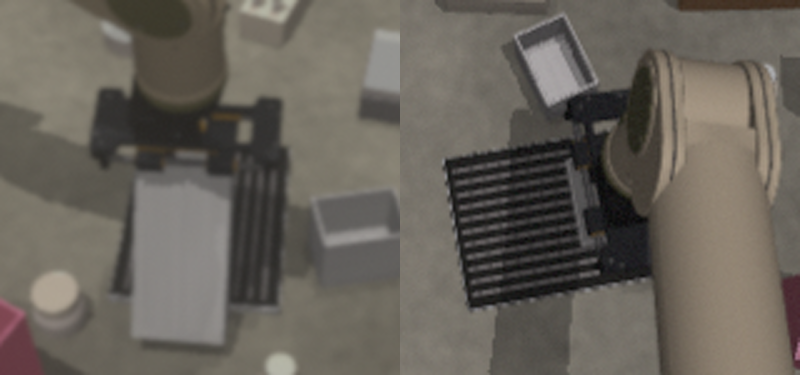

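The canister leans ~33° with its foot still at the edge (side crop: back rim y≈170, base y≈342). I go on past balance slowly.

Call:
arm_command --targets '[[[0, 0.0012, 0.0011, -0.5, 0, 0], [0, 0.0012, 0.0011, -0.5, 0, 0], [0, 0.0012, 0.0011, -0.5, 0, 0], [0, 0.0012, 0.0011, -0.5, 0, 0], [0, 0.0012, 0.0011, -0.5, 0, 0], [0, 0.0012, 0.0011, -0.5, 0, 0], [0, 0.0012, 0.0011, -0.5, 0, 0], [0, 0.0012, 0.0011, -0.5, 0, 0], [0, 0.0012, 0.0011, -0.5, 0, 0], [0, 0.0012, 0.0011, -0.5, 0, 0]]]'

```text
time: 11.53
ee_pos: [0.5276, -0.0343, 0.1357]
eef_rot: [-0.667, -0.066, 0.078, 0.738]
ft_force: [0.0, -0.1, 0.0]
width: 0.0346
```

Call:
arm_command --targets '[[[0, 0.0012, 0.0011, -0.6, 0, 0], [0, 0.0012, 0.0011, -0.6, 0, 0], [0, 0.0012, 0.0011, -0.6, 0, 0], [0, 0.0012, 0.0011, -0.6, 0, 0], [0, 0.0012, 0.0011, -0.6, 0, 0], [0, 0, 0, 0, 0, 0]]]'

```text
time: 12.03
ee_pos: [0.5262, -0.0278, 0.1301]
eef_rot: [-0.686, -0.068, 0.077, 0.721]
ft_force: [1.5, 0.5, 1.0]
width: 0.0349
```

```bash
python3 - <<'E'
from go import *
from snap import *
plan(43,-3,.03,.0,1); snap("p8")
E
```

```text
t 12.0333 F [1.5 0.5 1. ] dtot tool [-0.0002 -0.0007 -0.0005] rot [ 0.1  -0.22 -0.39]
[-0.0002, -0.0007, -0.0005, 0.1, -0.22, -0.39]
```

View pics/p8.png

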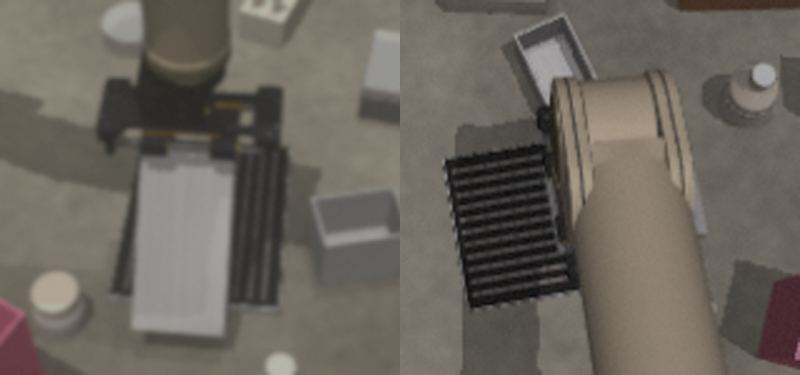

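```bash
python3 - <<'E'
from go import *
S=np.load("side.npz"); print(backang(S,[(188,157),(180,333)]))
for t in(43,46): 
    th=np.radians(t);p=.014+.011*t/90;print("model rim",t,(.2-p)*np.sin(th)-.07*np.cos(th),.014+(.2-p)*np.cos(th)+.07*np.sin(th), "bot",-p*np.sin(th)-.07*np.cos(th),.014-p*np.cos(th)+.07*np.sin(th))
seq([(52,7,.03,0.002,12),(62,17,.03,0.003,12),(72,27,.03,.004,12),(82,37,.03,.004,12),(90,45,.03,.005,12)])
E
```

```text
(array([[ 0.0573,  0.2029],
       [-0.0605,  0.0491]]), np.float64(0.19372991508799048), np.float64(37.4495791249045))
model rim 43 0.07207265558817655 0.19392800369591986 bot -0.06432701642432316 0.047657263372085756
model rim 46 0.08112682872006646 0.18965471920183186 bot -0.06274113134766379 0.05072304511003237
52 7 [ 0.5231 -0.0138  0.1154]
[-0.0, 0.0013, 0.0012, -0.83, -0.02, -0.03] x 12
[-0.0, 0.0011, 0.0014, -0.83, -0.02, -0.03] x 12
62 17 [5.201e-01 3.000e-04 9.490e-02]
[0.0, 0.0015, 0.0014, -0.83, 0.0, 0.0] x 12
[0.0, 0.0013, 0.0016, -0.83, 0.0, 0.0] x 12
72 27 [0.5179 0.0107 0.0725]
[-0.0, 0.0015, 0.0014, -0.83, -0.0, -0.0] x 12
[-0.0, 0.0013, 0.0016, -0.83, -0.0, -0.0] x 12
82 37 [0.5164 0.0175 0.0479]
[0.0, 0.0016, 0.0014, -0.83, 0.0, 0.0] x 12
[0.0, 0.0013, 0.0017, -0.83, 0.0, 0.0] x 12
90 45 [0.5159 0.0198 0.0287]
[-0.0, 0.0012, 0.0011, -0.67, 0.0, -0.0] x 12
[-0.0, 0.001, 0.0013, -0.67, 0.0, -0.0] x 12
```

Call:
arm_command --targets '[[[0, 0.0012, 0.0013, -0.83, 0, 0], [0, 0.0012, 0.0013, -0.83, 0, 0], [0, 0.0012, 0.0013, -0.83, 0, 0], [0, 0.0012, 0.0013, -0.83, 0, 0], [0, 0.0012, 0.0013, -0.83, 0, 0], [0, 0.0012, 0.0013, -0.83, 0, 0], [0, 0.0012, 0.0013, -0.83, 0, 0], [0, 0.0012, 0.0013, -0.83, 0, 0], [0, 0.0012, 0.0013, -0.83, 0, 0], [0, 0.0012, 0.0013, -0.83, 0, 0], [0, 0.0012, 0.0013, -0.83, 0, 0], [0, 0.0012, 0.0013, -0.83, 0, 0]]]'

```text
time: 13.13
ee_pos: [0.5232, -0.0136, 0.1153]
eef_rot: [0.746, 0.074, -0.07, -0.658]
ft_force: [0.5, -0.2, 0.3]
width: 0.0346
```

```bash
python3 - <<'E'
from go import *
from snap import *
plan(52,7,.03,.002,1); snap("p9")
s=cv2.resize(np.load("side.npz")["pixels"][180:290,200:300],None,fx=6,fy=5.4,interpolation=cv2.INTER_CUBIC); cv2.imwrite("pics/p9b.png",s)
E
```

```text
t 13.1333 F [ 0.5 -0.2  0.3] dtot tool [-0.0002 -0.     -0.0001] rot [ 0.11 -0.21 -0.42]
[-0.0002, -0.0, -0.0001, 0.11, -0.21, -0.42]
```

View pics/p9.png

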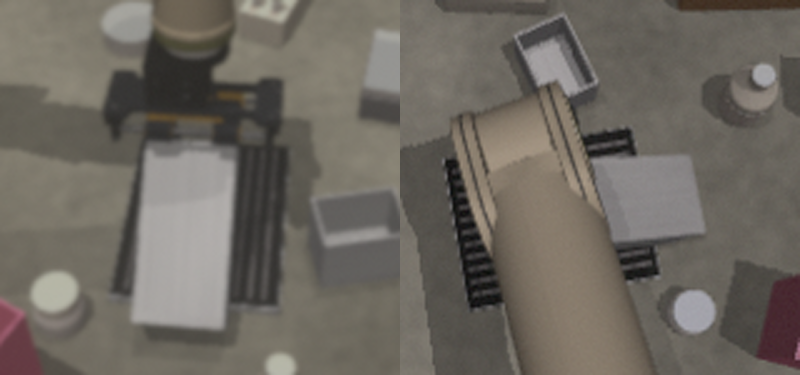

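View pics/p9b.png

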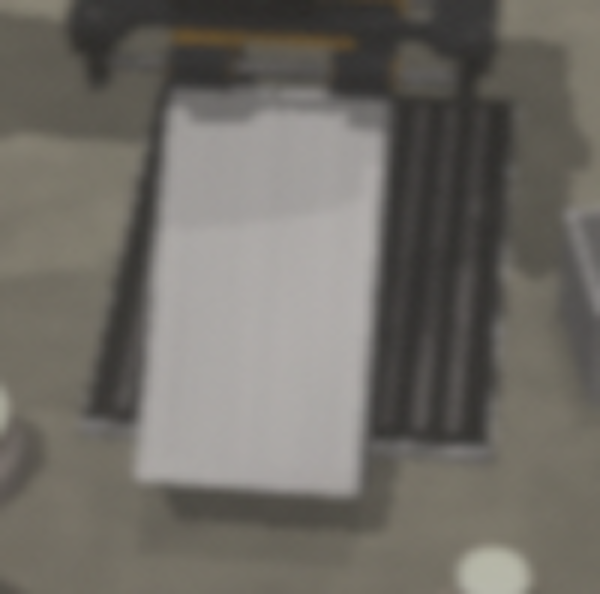

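```bash
python3 - <<'E'
from go import *
S=np.load("side.npz"); X=vplane(S,[(246.6,197.2),(240.9,269.8)]); v=X[0]-X[1]; print(X,np.linalg.norm(v),np.degrees(np.arctan2(v[0],v[1])))
for t in(52,56,60): 
    th=np.radians(t);p=.014+.011*t/90;print("model rim",t,(.2-p)*np.sin(th)-.07*np.cos(th),.014+(.2-p)*np.cos(th)+.07*np.sin(th), "bot",-p*np.sin(th)-.07*np.cos(th),.014-p*np.cos(th)+.07*np.sin(th))
E
```

```text
[[ 0.0895  0.1877]
 [-0.0674  0.0762]] 0.19248340188182458 54.600734257927584
model rim 52 0.09846545077513147 0.17976091645319547 bot -0.059136699946212914 0.05662862138806381
model rim 56 0.10938318364457543 0.17221514536287874 bot -0.05642433086643293 0.06037656466872936
model rim 60 0.11972987214281969 0.16395511159824405 bot -0.05347520861406803 0.06395511159824403
```

```bash
cat >> h.py <<'E'
def corners(t,p=None,y=.0045,dyaw=0):
    th=np.radians(t); p=.014+.011*t/90 if p is None else p
    up=np.sin(th)*XD+np.cos(th)*Z_; n=-np.cos(th)*XD+np.sin(th)*Z_
    B=EDGE+.014*Z_+YD*y
    return np.array([B+(s-p)*up+n*.07+YD*w for s in(0,.2) for w in(-.05,.05)])
def ov(c,t,name,box=(200,160,320,290),k=5,**kw):
    x0,y0,x1,y1=box
    im=cv2.resize(np.array(c["pixels"])[y0:y1,x0:x1],None,fx=k,fy=k,interpolation=cv2.INTER_CUBIC)
    for q in proj(c,corners(t,**kw)): cv2.circle(im,(int((q[0]+.5-x0)*k),int((q[1]+.5-y0)*k)),4,(0,0,255),1)
    cv2.imwrite(name,im[:600])
E
python3 - <<'E'
from h import *
S=np.load("side.npz"); ov(S,54,"pics/q1.png",(200,180,310,290))
T=np.load("top.npz"); ov(T,54,"pics/q2.png",(195,130,345,250),k=5)
E
```

```text
(no output)
```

View pics/q1.png

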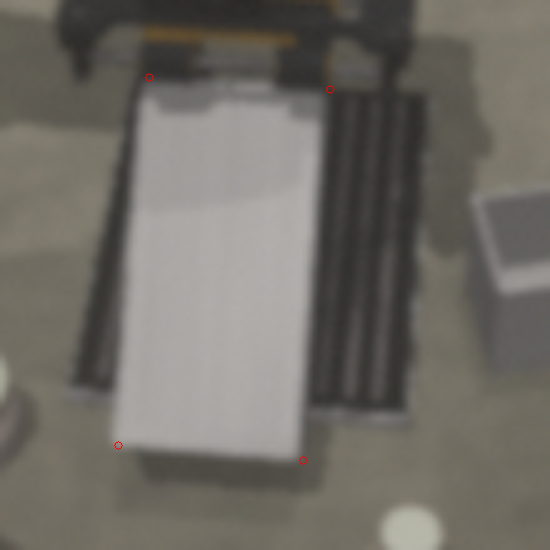

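View pics/q2.png

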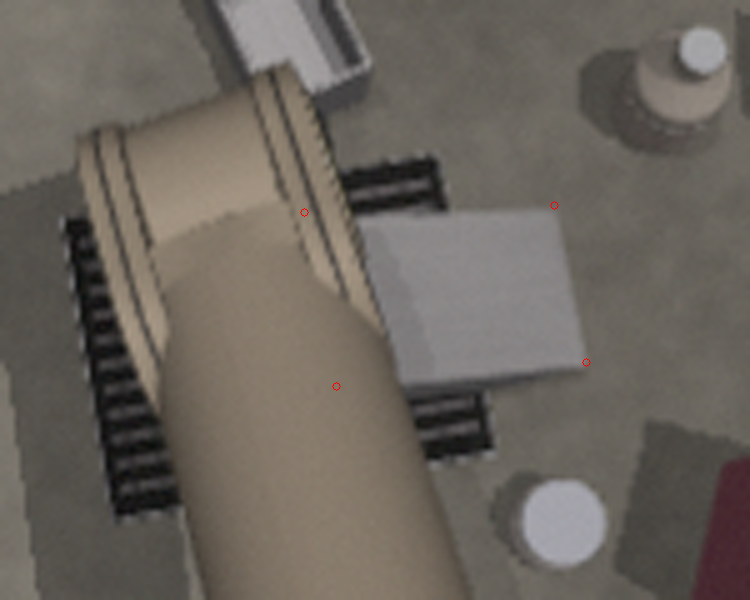

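The model overlay fits within a few pixels. The canister leans ~53°, is about 2–3° off the deck's direction, and leans on the fingers with ~0 N spurious load. I continue easing down.

Call:
arm_command --targets '[[[0, 0.0014, 0.0015, -0.83, 0, 0], [0, 0.0014, 0.0015, -0.83, 0, 0], [0, 0.0014, 0.0015, -0.83, 0, 0], [0, 0.0014, 0.0015, -0.83, 0, 0], [0, 0.0014, 0.0015, -0.83, 0, 0], [0, 0.0014, 0.0015, -0.83, 0, 0], [0, 0.0014, 0.0015, -0.83, 0, 0], [0, 0.0014, 0.0015, -0.83, 0, 0], [0, 0.0014, 0.0015, -0.83, 0, 0], [0, 0.0014, 0.0015, -0.83, 0, 0], [0, 0.0014, 0.0015, -0.83, 0, 0], [0, 0.0014, 0.0015, -0.83, 0, 0]]]'

```text
time: 14.23
ee_pos: [0.5202, 0.0002, 0.0952]
eef_rot: [0.8, 0.08, -0.063, -0.591]
ft_force: [-0.1, -0.6, 0.4]
width: 0.0349
```

```bash
python3 - <<'E'
from go import *
from snap import *
plan(62,17,.03,.003,1); snap("p10")
S=np.load("side.npz"); ov(S,63,"pics/q3.png",(200,180,310,290))
E
```

```text
t 14.2333 F [-0.1 -0.6  0.4] dtot tool [-0.0001  0.0003  0.0002] rot [ 0.07 -0.14 -0.45]
[-0.0001, 0.0003, 0.0002, 0.07, -0.14, -0.45]
```

View pics/q3.png

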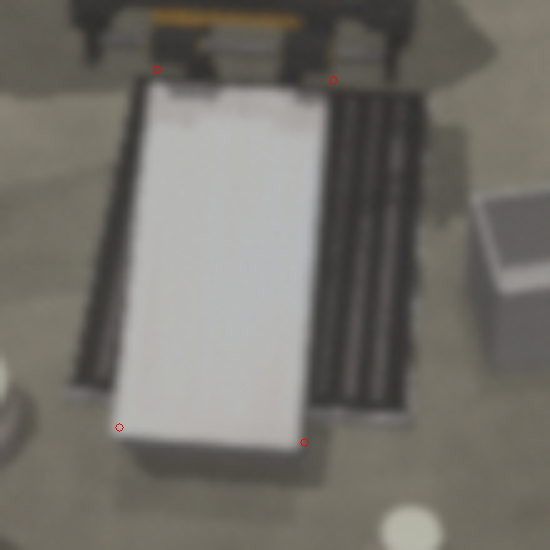

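Leaning ~61°, tracking, low force. Continuing.

Call:
arm_command --targets '[[[0, 0.0014, 0.0015, -0.83, 0, 0], [0, 0.0014, 0.0015, -0.83, 0, 0], [0, 0.0014, 0.0015, -0.83, 0, 0], [0, 0.0014, 0.0015, -0.83, 0, 0], [0, 0.0014, 0.0015, -0.83, 0, 0], [0, 0.0014, 0.0015, -0.83, 0, 0], [0, 0.0014, 0.0015, -0.83, 0, 0], [0, 0.0014, 0.0015, -0.83, 0, 0], [0, 0.0014, 0.0015, -0.83, 0, 0], [0, 0.0014, 0.0015, -0.83, 0, 0], [0, 0.0014, 0.0015, -0.83, 0, 0], [0, 0.0014, 0.0015, -0.83, 0, 0]]]'

```text
time: 15.33
ee_pos: [0.5179, 0.0106, 0.073]
eef_rot: [0.848, 0.085, -0.056, -0.519]
ft_force: [0.6, 0.6, -0.3]
width: 0.0349
```

```bash
python3 - <<'E'
from go import *
from snap import *
plan(72,27,.03,.004,1); snap("p11")
S=np.load("side.npz"); ov(S,72,"pics/q4.png",(200,180,310,290))
seq([(82,37,.03,.004,12),(90,45,.03,.005,12)])
E
```

```text
t 15.3333 F [ 0.6  0.6 -0.3] dtot tool [-0.      0.0003  0.0004] rot [ 0.02 -0.06 -0.47]
[-0.0, 0.0003, 0.0004, 0.02, -0.06, -0.47]
82 37 [0.5164 0.0175 0.0479]
[0.0, 0.0016, 0.0014, -0.84, 0.01, -0.04] x 12
[0.0, 0.0013, 0.0017, -0.84, 0.01, -0.04] x 12
90 45 [0.5159 0.0198 0.0287]
[-0.0, 0.0012, 0.0011, -0.67, 0.0, -0.0] x 12
[-0.0, 0.001, 0.0013, -0.67, 0.0, -0.0] x 12
```

View pics/q4.png

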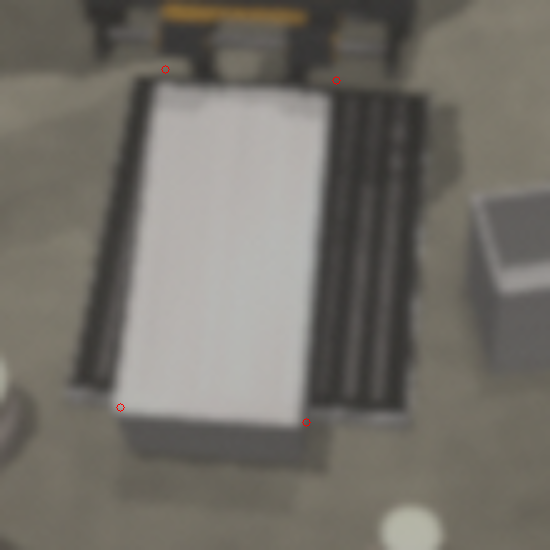

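View pics/p11.png

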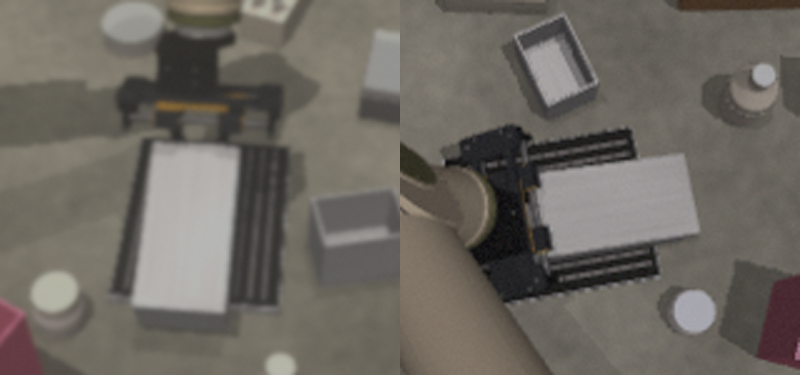

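Leaning ~71°. The top view shows it straight along the deck with the gripper clear of the short canister. Last stretch.

Call:
arm_command --targets '[[[0, 0.0015, 0.0016, -0.83, 0, 0], [0, 0.0015, 0.0016, -0.83, 0, 0], [0, 0.0015, 0.0016, -0.83, 0, 0], [0, 0.0015, 0.0016, -0.83, 0, 0], [0, 0.0015, 0.0016, -0.83, 0, 0], [0, 0.0015, 0.0016, -0.83, 0, 0], [0, 0.0015, 0.0016, -0.83, 0, 0], [0, 0.0015, 0.0016, -0.83, 0, 0], [0, 0.0015, 0.0016, -0.83, 0, 0], [0, 0.0015, 0.0016, -0.83, 0, 0], [0, 0.0015, 0.0016, -0.83, 0, 0], [0, 0.0015, 0.0016, -0.83, 0, 0]]]'

```text
time: 16.43
ee_pos: [0.5163, 0.0173, 0.0476]
eef_rot: [0.89, 0.09, -0.049, -0.444]
ft_force: [-0.4, 0.2, -0.0]
width: 0.0346
```

Call:
arm_command --targets '[[[0, 0.0011, 0.0012, -0.67, 0, 0], [0, 0.0011, 0.0012, -0.67, 0, 0], [0, 0.0011, 0.0012, -0.67, 0, 0], [0, 0.0011, 0.0012, -0.67, 0, 0], [0, 0.0011, 0.0012, -0.67, 0, 0], [0, 0.0011, 0.0012, -0.67, 0, 0], [0, 0.0011, 0.0012, -0.67, 0, 0]]]'

```text
time: 17.02
ee_pos: [0.5159, 0.0189, 0.0364]
eef_rot: [0.908, 0.092, -0.045, -0.407]
ft_force: [-0.3, 0.8, -0.4]
width: 0.0346
```

```bash
python3 - <<'E'
from go import *
from snap import *
plan(90,45,.03,.005,5); snap("p12")
S=np.load("side.npz"); ov(S,90,"pics/q5.png",(200,180,310,290))
E
```

```text
t 17.0167 F [-0.3  0.8 -0.4] dtot tool [0.0002 0.0052 0.0058] rot [-3.34  0.08 -0.46]
[0.0, 0.001, 0.0012, -0.67, 0.02, -0.09]
[0.0, 0.001, 0.0012, -0.67, 0.02, -0.09]
[0.0, 0.001, 0.0012, -0.67, 0.02, -0.09]
[0.0, 0.001, 0.0012, -0.67, 0.02, -0.09]
[0.0, 0.001, 0.0012, -0.67, 0.02, -0.09]
```

View pics/q5.png

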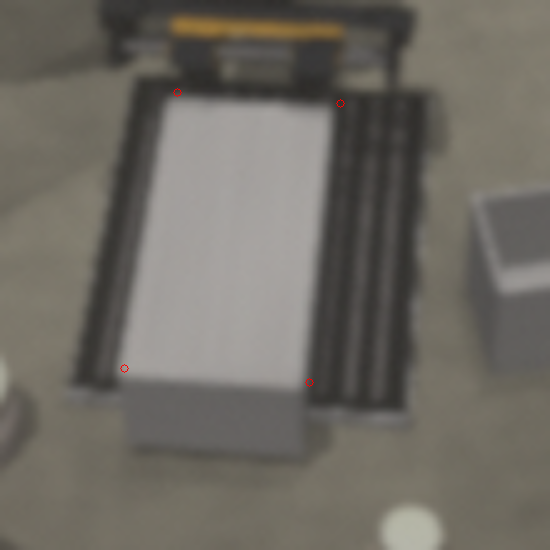

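View pics/p12.png

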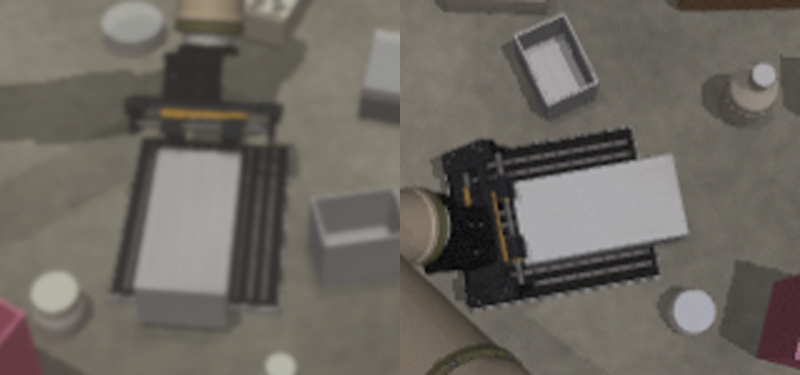

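Almost flat (~86–88°). I finish the descent slowly and hold.

Call:
arm_command --targets '[[[0, 0.001, 0.0012, -0.67, 0, 0], [0, 0.001, 0.0012, -0.67, 0, 0], [0, 0.001, 0.0012, -0.67, 0, 0], [0, 0.001, 0.0012, -0.67, 0, 0], [0, 0.001, 0.0012, -0.67, 0, 0], [0, 0, 0, 0, 0, 0], [0, 0, 0, 0, 0, 0]]]'

```text
time: 17.7
ee_pos: [0.5155, 0.02, 0.0285]
eef_rot: [0.919, 0.093, -0.043, -0.381]
ft_force: [0.5, 0.8, 0.1]
width: 0.0347
```

```bash
python3 - <<'E'
from go import *
from snap import *
plan(90,45,.03,.005,1); snap("p13")
S=np.load("side.npz"); ov(S,90,"pics/q6.png",(200,180,310,290),p=.03)
E
```

```text
t 17.7 F [0.5 0.8 0.1] dtot tool [ 0.0004  0.0001 -0.0004] rot [-0.05  0.14 -0.48]
[0.0004, 0.0001, -0.0004, -0.05, 0.14, -0.48]
```

View pics/q6.png

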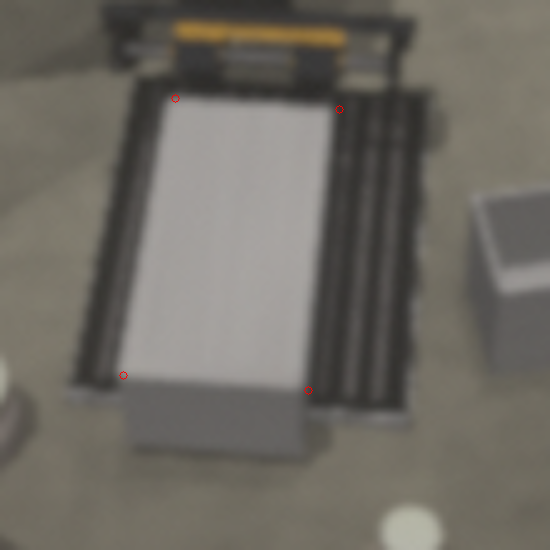

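The canister no longer moved during that descent, so it is lying on the deck. I withdraw along the finger axis.

Call:
arm_command --targets '[[[0, -0.003, 0, 0, 0, 0], [0, -0.005, 0, 0, 0, 0], [0, -0.008, 0, 0, 0, 0], [0, -0.01, 0, 0, 0, 0], [0, -0.01, 0, 0, 0, 0], [0, -0.015, 0, 0, 0, 0], [0, -0.02, 0, 0, 0, 0], [0, -0.03, 0, 0, 0, 0], [0, -0.03, 0, 0, 0, 0]]]'

```text
time: 18.55
ee_pos: [0.4968, 0.1119, 0.1231]
eef_rot: [0.919, 0.093, -0.043, -0.381]
ft_force: [0.8, 0.5, -0.7]
width: 0.0352
```

Call:
arm_command --targets '[[[0, -0.02, -0.02, 0, 0, 0], [0, -0.02, -0.02, 0, 0, 0], [0, -0.02, -0.02, 0, 0, 0], [0, -0.02, -0.02, 0, 0, 0], [0, 0, 0, 0, 0, 0], [0, 0, 0, 0, 0, 0]]]'

```text
time: 19.05
ee_pos: [0.4983, 0.112, 0.2367]
eef_rot: [0.919, 0.094, -0.041, -0.382]
ft_force: [-0.2, -0.2, -0.4]
width: 0.0345
```

```bash
python3 - <<'E'
from go import *
from snap import *
print(readout.read_state()["ee_pos"]); snap("p14")
S=np.load("side.npz"); ov(S,90,"pics/q7.png",(200,180,310,290),p=.028)
cv2.imwrite("pics/full.png",np.hstack([cv2.resize(np.load(f"{n}.npz")["pixels"],(400,300)) for n in("side","top")]))
E
```

```text
[0.49832144 0.1119806  0.2367116 ]
```

View pics/p14.png

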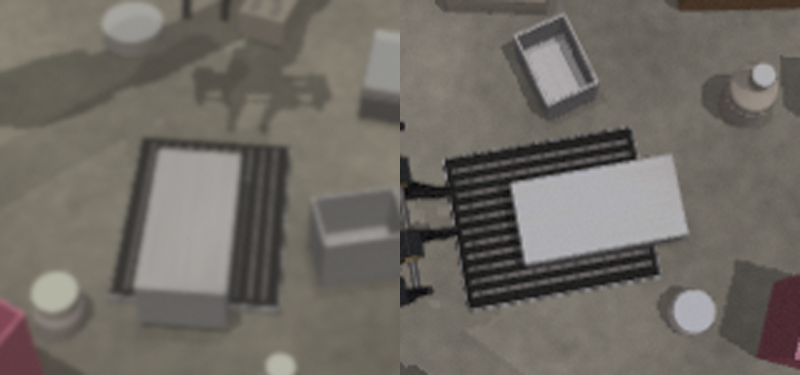

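View pics/q7.png

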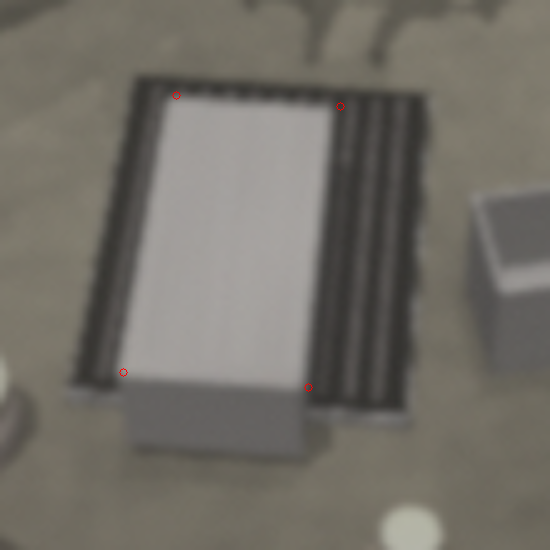

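View pics/full.png

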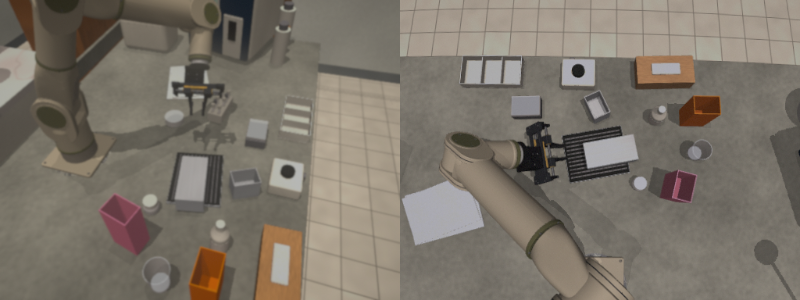

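```bash
python3 - <<'E'
from h import *
from bench import r,readout
T=np.load("top.npz")
q=(np.array([(111,183),(271,155),(288,236),(125,264)])+.5)/2.5-.5+[190,110]
X=plane(T,q,.084); print([((p-EDGE)@XD).round(3) for p in X],[((p-EDGE)@YD).round(3) for p in X])
for i,j in((0,1),(1,2)): print(np.linalg.norm(X[i]-X[j]))
v=X[0]+X[3]-X[1]-X[2]; print(np.degrees(np.arctan2(v[1],v[0])))
d=np.load("top0.npz")["pixels"].astype(int)-T["pixels"]
for n,(x0,y0,x1,y1) in dict(short=(232,112,275,158),bottle=(320,130,347,162),jar=(296,224,320,246)).items(): print(n,np.abs(d[y0:y1,x0:x1]).mean().round(2))
print(r.close_job())
E
```

```text
[np.float64(0.168), np.float64(-0.03), np.float64(-0.031), np.float64(0.168)] [np.float64(-0.041), np.float64(-0.041), np.float64(0.06), np.float64(0.059)]
0.19805879261032827
0.10119983249510303
100.95056970864914
short 1.69
bottle 1.71
jar 1.66
the job is handed in; nothing more can be done
None
```

I tipped the tall grey canister over onto the deck and handed the job in at about 19 s of the 58 s allowed. By my camera checks it met every end condition I could measure. No verdict was reported.

- **How it went:** I put the fingertips in the canister's mouth and pushed the deck-side wall, with the deck's edge as the stop. From balance on, it leaned on the fingers and I lowered it at about 10 °/s. Then I drew the fingers out along their own axis and lifted clear. The wrist force read at most about 2 N at the end of each move, and no fall or swing was seen.
- **End position (top view, measured before handing in):**

| Check | Measured | Required |
|---|---|---|
| Mouth beyond the stop edge | 168 mm | 140 to 250 mm |
| Centre off the deck's centre line | about 9 mm | within 50 mm |
| Axis against the deck's direction | under 1° | 17° |
| Apparent size | 198 x 101 mm (true 200 x 100) | – |

   The apparent size fits the canister lying flat.
- **Bystanders:** comparing images from before and after, the short canister, reagent bottle and specimen jar show no change. I checked the other listed things only by eye in the wide views, where none had moved.
- **What disagreed:** two angle estimates from the side view, made on the way down, came out rough because that method was ill-conditioned. I followed the progress by overlaying the expected outline instead. The foot also drew back a few mm more than the 25 mm described, to about 30 mm.

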